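Test the push catch of a pop-up network outlet

TASK

Sign off the catch of the pop-up network outlet with the square cap, which is latched down in its bench box: press the cap once so that it releases and springs up to its full height, and when it stands up press it down again until it latches, then let go and leave it latched down. The outlet with the round cap is in use: leave it standing up.

Things in the scene. Friction and masses are not known exactly. Their poses are not given: they have to be found in the camera images.
- square_outlet_cap (a point): Centre of the top face of the square cap: aluminium, 52 x 52 mm, on a white square module with two jacks that slides straight up and down in a fixed grey box 100 x 130 mm, 80 mm high (black collar to 84 mm), at any yaw. Top above the table: 94.5 mm latched, 134 raised, 84.5 at the hard stop. Press with shut fingers within 15 mm of the centre. Site moves with the cap, z up, yaw of the box.
- square_outlet (a joint): Its downward travel, m: 0 = raised, 0.0395 = latched (so it starts), 0.0495 = hard stop. Push-push catch: a steady push to between 0.045 and the stop (0.1 m/s or slower), then lifting straight off, changes the state: latched, it is freed and rises in about 0.7 s; raised, it stays latched. A shallower push may leave it as it was. It resists with 3 to 20 N (more when pushed fast), so stop by depth.
- round_outlet_cap (a point): Centre of the top face of the round cap: an aluminium disc 56 mm in diameter, on a white round module with one jack, in a second fixed grey box of the same size with a round collar. It starts raised, its top 134 mm above the table, and must not be pressed. z up.
- round_outlet (a joint): Downward travel of the round outlet in m: 0 = raised, about 0.0395 = latched down. It starts at 0 and must stay there.
Not all that is in view belongs to the job. What is shaped like the part that bears square_outlet_cap but red is not meant.

How it is judged (in metres and radians):
On the way:
1. the square outlet has been released and stands raised to its full height (value of joint square_outlet below 0.005 m), for 0.2 s.
At the end, for the whole second after the job is handed in: After having stood fully raised once, the square outlet is latched down again and stays so untouched (travel 36 to 43 mm), and the round outlet still stands raised (travel under 5 mm) (value of joint square_outlet between 0.036 and 0.043 m and value of joint round_outlet below 0.005 m).
It fails at once if the round outlet is pressed down by more than 10 mm (value of joint round_outlet above 0.01 m).
It also fails if it takes over 35 s, if anything falls off the work surface, if the arm or the gripper's body presses on something with over 40 N, if the wrist force passes 120 N, or if a joint passes its speed limit or range.

ROBOT

A 7-joint arm with a two-finger parallel gripper is mounted at the origin on the work surface. World frame = base frame: x ahead of the robot, y to its left, z up, the work surface at z = 0. Lengths are in mm, angles in rad, forces in N, time in s.
With the tool pointing down it reaches from about 425 to 800 mm from the base axis. Payload 8.3 kg.
Tool frame: the origin (TCP) lies on the centre line of the jaws, within the pads' length; the fingertips stand 14 mm ahead of it and the grasp point (between the pads) lies 5 mm behind it; z points along the fingers, y is the line along which they close (so a half turn about z gives the same grasp; the last joint's range is limited). The gripper opens to 85 mm and grips with 20 to 120 N. Pads are 22 mm wide; open, the fingers measure 114 mm over their backs; the gripper's body (76 mm by 85 mm) begins 54 mm behind the grasp point. The pads swing forward as they close: fully open they stand 13 mm farther back than shut.
Start: joints at [-1.321, 0.383, 0.016, 1.37, -0.006, 1.388, -0.046], TCP at [192.276, 594.671, 245.279] pointing down, gripper open.
Joint ranges: [-2.95, 2.95], [-0.25, 2.06], [-1.52, 1.56], [0.18, 2.33], [-1.44, 4.58], [0.02, 2.06], [-3.01, 3.01]. Speed limits (rad/s): [2.39, 2.39, 3.01, 3.01, 3.14, 3.14, 3.14].

INTERFACE

Orientations are given as a unit quaternion [x, y, z, w].
In Python, from workcell import arm gives the robot as it stands.
- The arm moves only by the tool play_rows, never from a script. Its argument "deltas" is text: rows parted by semicolons, each of 5 numbers parted by spaces: the shift along the tool's x, y, z as a fraction of full scale, then the turn about the tool's z as a fraction of full scale, then the gripper's target within -1 to 1 (fully open at 1, half-way at 0, shut at -1). A call has 1 to 20 rows; each row shifts and turns the commanded pose from where the row before left it, along the tool's axes as they then stand; what a row does not reach is not made up. Full scale, the value 1, is 40 mm for a shift and pi/2 rad for a turn. A row lasts 1/12 s, in which the tool goes at most 41.7 mm and 7.16 degrees, less where a joint would pass 70% of its speed; a pose out of reach is approached as far as the arm can. A call with a number of a shift or a turn outside -1 to 1 is refused whole. A call with a gripper value outside its range is refused whole. The fingers move at their own pace and stop on an object; the grip force is fixed at half the most. Time passes only in rows, so rows that do not move let the fingers close. It gives the time, the measured TCP pose, the force, the opening and the grip force at its end, in the units of the state.
- arm.read_state(): the state, without advancing time (a new reading comes with each control period).
- arm.camera(name): name is "scene" or "side" or "wrist"; returns a dict with "img" (420x560x3 uint8, red, green, blue), "K" (3x3 intrinsics, pixels), "R" (3x3) and "t" (3): a world point X has camera coordinates R X + t. Camera axes: x right, y down, z forward; pixel columns grow to the right and rows downward; lengths in mm; the calibration is good to about 2 mm. The wrist camera is an equidistant fisheye: a pixel r from the principal point sees the ray r / f radians off the axis. A picture is of the moment at which its call begins. There is no depth.
- arm.close_job(): hands the job in; it is judged then, once.
The state is a dict: "time": time; "q": joint angles; "qvel": joint speeds; "tau": joint torques, N m; "ee_pos": TCP position; "orientation": TCP orientation; "ft_force": force on the tool from outside, world axes, zero at the start; "torque": the same for the moment, N m; "gripper_width": finger opening in mm; "gripper_force": force on a finger pad.
Only numpy, scipy, OpenCV 4.12 (cv2) and the standard library are available. Lean on these libraries where they do the work, as an engineer would, in place of code of your own. Each camera call takes 0.05 s, during which the arm holds its last target. There are 200 camera calls.

## Working session

There is one attempt and no reset: what is moved stays moved. The work goes in short steps, Python scripts to look and compute and a tool call to move; the robot and the scene stay as the last step left them, time stands still between calls to the robot, and variables do not carry over. Pictures are saved under pics/ and viewed, at most 10 in all, crops included, and the job is handed in when it is done.

Besides the shell and the picture viewer there is one more tool, called after "Request:" by a JSON object that holds its "api" and its "payload", one argument or row to a line. play_rows: Moves the arm, as the interface text tells. Shift numbers are shares of 40 mm and turn numbers shares of pi/2 rad, none past 1 either way. Its arguments: {"type":"object","properties":{"deltas":{"type":"string"}},"required":["deltas"]}

```bash
mkdir -p pics
python3 - <<'E'
from workcell import arm
import cv2,numpy as np
for n in ["scene","side","wrist"]:
    c=arm.camera(n); cv2.imwrite(f"pics/{n}0.png",c["img"][:,:,::-1]); np.savez(f"pics/{n}0.npz",**{k:c[k] for k in("img","K","R","t")})
    print(n,c["K"].round(1).tolist(),(-c["R"].T@c["t"]).round(0))
a=[cv2.imread(f"pics/{n}0.png") for n in ["scene","side"]]
s=arm.read_state();print(s["time"],s["ee_pos"],s["orientation"],s["ft_force"])
E
```

```text
scene [[490.4, 0.0, 271.4], [0.0, 490.4, 211.3], [0.0, 0.0, 1.0]] [1179.  631.  722.]
side [[379.5, 0.0, 275.8], [0.0, 379.5, 207.5], [0.0, 0.0, 1.0]] [ 314. -520.  853.]
wrist [[325.2, 0.0, 279.2], [0.0, 325.2, 207.9], [0.0, 0.0, 1.0]] [122. 616. 373.]
0.15 [192.19988499 594.32912792 244.50332271] [ 1.55773040e-01  9.87792576e-01 -7.57364113e-04 -1.10846944e-04] [ 0.34471678  0.11699087 -0.55517141]
```

View pics/scene0.png

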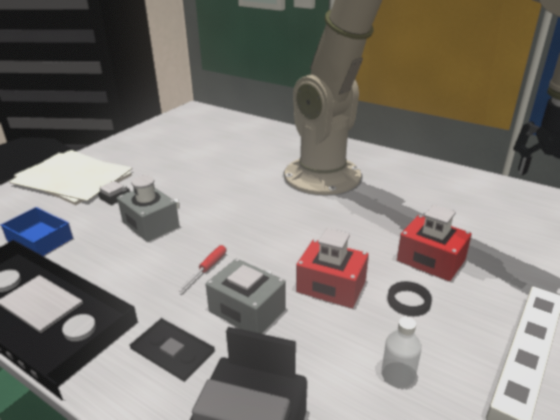

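View pics/side0.png

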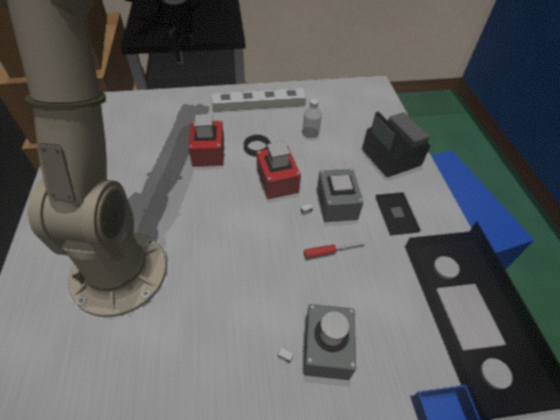

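View pics/wrist0.png

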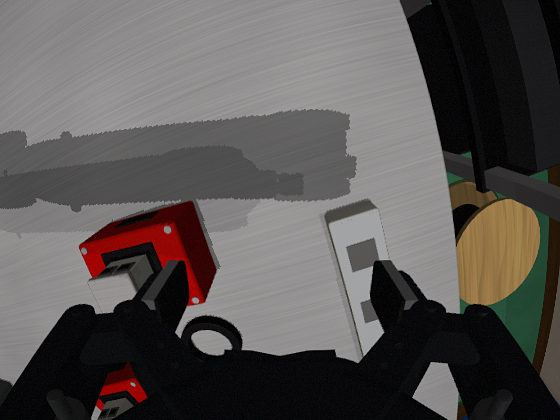

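The scene view shows these candidates:
- The grey box with a low square cap, at scene (246,278) and side (343,184). I choose this one because it is grey, square and latched.
- Two red boxes with raised square caps, at (333,247) and (438,223), which are not meant.
- The round cap, at (145,190), to be left alone.
- The black plates at (40,300) and (172,348), which are clutter.

The wrist view shows only the red boxes. Next I measure the cap and check it in a crop.

```bash
cat > h.py <<'E'
import numpy as np,cv2
def ray(c,p):
    d=c["R"].T@np.linalg.solve(c["K"],[p[0],p[1],1.]); return -c["R"].T@c["t"],d/np.linalg.norm(d)
def onz(c,p,z):
    o,d=ray(c,p); return o+d*(z-o[2])/d[2]
def tri(c1,p1,c2,p2):
    o,d=ray(c1,p1);a,b=ray(c2,p2)
    s=np.linalg.lstsq(np.c_[d,-b],a-o,rcond=None)[0]; x,y=o+d*s[0],a+b*s[1]
    return (x+y)/2,np.linalg.norm(x-y)
def cap(img,p,r=28,th=165):
    g=cv2.cvtColor(img,cv2.COLOR_RGB2GRAY); x0,y0=p[0]-r,p[1]-r
    m=(g[y0:y0+2*r,x0:x0+2*r]>th).astype(np.uint8)
    n,l,s,c=cv2.connectedComponentsWithStats(m,connectivity=4); k=l[r,r]
    q=cv2.minAreaRect(np.argwhere(l==k)[:,::-1].astype(np.float32))
    return np.array(q[0])+[x0,y0],cv2.boxPoints(q)+[x0,y0],s[k],k
E
python3 - <<'E'
from h import *
S,D=[dict(np.load(f"pics/{n}0.npz")) for n in("scene","side")]
for c,p in((S,(246,278)),(D,(343,184))):
    g=cv2.cvtColor(c["img"],cv2.COLOR_RGB2GRAY);print("g",g[p[1],p[0]-24:p[0]+25:3],g[p[1]-24:p[1]+25:3,p[0]])
    for th in(140,165,180):
        q,b,s,k=cap(c["img"],p,th=th);print(th,q,s,k,onz(c,q,94.5).round(1),[onz(c,x,94.5)[:2].round() for x in b])
im=np.hstack([cv2.resize(S["img"][240:340,196:296],(400,400),interpolation=2),cv2.resize(D["img"][140:240,293:393],(400,400),interpolation=2)])
cv2.imwrite("pics/crop1.png",im[:,:,::-1])
E
```

```text
g [142 126 170 200 203 201 201 202 203 203 203 199 153  87  73  85 138] [202 201 202 156 180 201 202 203 203 201 201 164  81  69 104 140 136]
140 [245.49999619 272.49999619] [   0    0   56   46 1786] 1 [590.5 154.2  94.5] [array([671., 150.]), array([563.,  61.]), array([500., 159.]), array([615., 237.])]
165 [244.40000153 275.20000076] [ 10  15  34  22 443] 2 [598.3 157.3  94.5] [array([623., 133.]), array([569., 114.]), array([574., 182.]), array([625., 197.])]
180 [244.50000191 275.5       ] [ 11  15  32  22 392] 2 [599.  158.   94.5] [array([621., 135.]), array([572., 117.]), array([576., 181.]), array([624., 196.])]
g [ 52  74 101  74  59 146 149 147 150 146 148  84  96 130 144 145 145] [146 147 146 119 102 128 147 151 150 148  83  46 100 100 101  60  60]
140 [341.12308121 181.98461914] [ 17  20  19  13 194] 2 [595.3 155.2  94.5] [array([574., 176.]), array([623., 179.]), array([616., 135.]), array([568., 132.])]
165 [342.50000381 183.49999619] [   0    0   56   56 3136] 0 [597.7 149.3  94.5] [array([544., 264.]), array([703., 246.]), array([645.,  48.]), array([505.,  64.])]
180 [342.50000381 183.49999619] [   0    0   56   56 3136] 0 [597.7 149.3  94.5] [array([544., 264.]), array([703., 246.]), array([645.,  48.]), array([505.,  64.])]
```

View pics/crop1.png

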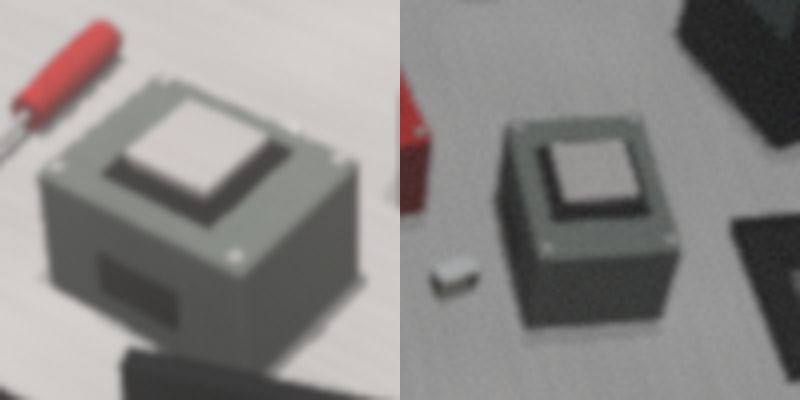

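The crop confirms the choice: a grey box with a low square aluminium cap. The two views agree on a centre near (597,156), with a measured width of about 50 mm at height 94.5, and it is within reach. Next I move over it at height with the fingers shut.

Request:
{"api": "play_rows", "payload": {
  "deltas": "-0.65 -0.365 0 0 -1;-0.65 -0.365 0 0 -1;-0.65 -0.365 0 0 -1;-0.65 -0.365 0 0 -1;-0.65 -0.365 0 0 -1;-0.65 -0.365 0 0 -1;-0.65 -0.365 0 0 -1;-0.65 -0.365 0 0 -1;-0.65 -0.365 0 0 -1;-0.65 -0.365 0 0 -1;-0.65 -0.365 0 0 -1;-0.65 -0.365 0 0 -1;-0.65 -0.365 0 0 -1;-0.65 -0.365 0 0 -1;-0.65 -0.365 0 0 -1;-0.65 -0.365 0 0 -1;-0.65 -0.365 0 0 -1;-0.65 -0.365 0 0 -1;-0.65 -0.365 0 0 -1;-0.65 -0.365 0 0 -1"
}}

```text
time: 1.82
ee_pos: [597.9, 155.7, 245.0]
orientation: [0.156, 0.988, -0.0, -0.0]
ft_force: [1.2, 0.3, -0.2]
gripper_width: -0.2
gripper_force: 0.0
```

Request:
{"api": "play_rows", "payload": {
  "deltas": "0 0 0 0 -1;0 0 0 0 -1;0 0 0 0 -1"
}}

```text
time: 2.07
ee_pos: [596.8, 157.4, 244.8]
orientation: [0.156, 0.988, -0.0, -0.001]
ft_force: [-0.3, 0.3, -0.7]
gripper_width: -0.2
gripper_force: 0.0
```

Run:
```python
from workcell import arm
import cv2,numpy as np
c=arm.camera("wrist"); cv2.imwrite("pics/wrist1.png",c["img"][:,:,::-1]); np.savez("pics/wrist1.npz",**{k:c[k] for k in("img","K","R","t")})
s=arm.read_state();print(s["time"],s["ee_pos"],s["orientation"],s["gripper_width"],s["ft_force"],np.round(s["q"],2))
X=np.array([597,156,94.5]);p=c["R"]@X+c["t"];th=np.arctan2(np.hypot(*p[:2]),p[2]);print(c["K"][:2,2]+c["K"][0,0]*th*p[:2]/np.hypot(*p[:2]))
```

```text
2.1167 [596.50693906 158.18597157 244.92095037] [ 1.54913938e-01  9.87927796e-01  1.90088136e-04 -5.51972117e-04] 0.1191952677100638 [0.71083136 1.20620066 1.12297212] [-0.56  0.38  0.34  1.41 -0.13  1.38  1.04]
[279.5303573  198.79080475]
```

View pics/wrist1.png

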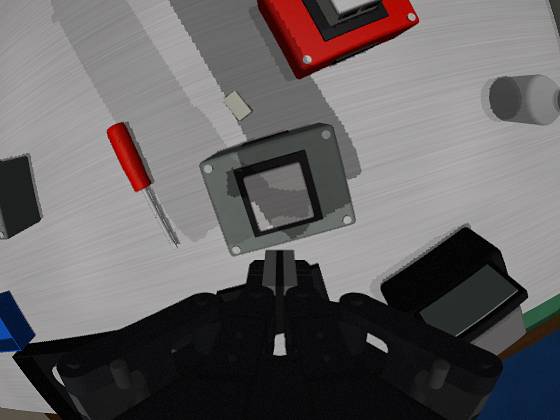

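The cap centre is at about (279,197) in the wrist view, against a predicted (279.5,198.8). The tool is centred to about 1 mm and nothing is near the fingers, so I descend to just above the cap.

Request:
{"api": "play_rows", "payload": {
  "deltas": "0 0 0.5 0 -1;0 0 0.5 0 -1;0 0 0.5 0 -1;0 0 0.5 0 -1;0 0 0.5 0 -1;0 0 0.5 0 -1;0 0 0.125 0 -1;0 0 0 0 -1;0 0 0 0 -1;0 0 0 0 -1"
}}

```text
time: 2.95
ee_pos: [597.9, 157.6, 122.0]
orientation: [0.155, 0.988, 0.001, 0.001]
ft_force: [0.1, -0.1, 0.0]
gripper_width: 0.1
gripper_force: 0.0
```

Request:
{"api": "play_rows", "payload": {
  "deltas": "0 0 0.12 0 -1;0 0 0.12 0 -1;0 0 0.12 0 -1;0 0 0.1 0 -1;0 0 0 0 -1;0 0 0 0 -1;0 0 0 0 -1"
}}

```text
time: 3.53
ee_pos: [597.7, 157.0, 102.4]
orientation: [0.156, 0.988, 0.0, 0.0]
ft_force: [2.0, -0.1, 5.2]
gripper_width: -0.1
gripper_force: 2.1
```

Request:
{"api": "play_rows", "payload": {
  "deltas": "0 0 0.04 0 -1;0 0 0 0 -1;0 0 0 0 -1;0 0 0 0 -1"
}}

```text
time: 3.87
ee_pos: [597.6, 157.0, 100.7]
orientation: [0.156, 0.988, 0.0, 0.0]
ft_force: [3.1, 0.8, 4.3]
gripper_width: 0.2
gripper_force: 2.2
```

Run:
```python
from workcell import arm
s=arm.read_state();print(s["time"],s["ee_pos"],s["ft_force"])
```

```text
3.8667 [597.60191029 156.98969577 100.65700845] [3.07769122 0.84891376 4.33314299]
```

The fingertips are at about 86.7 mm, a travel of 0.047, which is in the window. I lift straight off.

Request:
{"api": "play_rows", "payload": {
  "deltas": "0 0 -0.4 0 -1;0 0 -0.5 0 -1;0 0 -0.5 0 -1;0 0 -0.5 0 -1;0 0 -0.5 0 -1;0 0 0 0 -1;0 0 0 0 -1;0 0 0 0 -1;0 0 0 0 -1;0 0 0 0 -1;0 0 0 0 -1;0 0 0 0 -1;0 0 0 0 -1;0 0 0 0 -1;0 0 0 0 -1;0 0 0 0 -1"
}}

```text
time: 5.2
ee_pos: [597.2, 156.8, 196.3]
orientation: [0.156, 0.988, -0.0, -0.0]
ft_force: [-0.5, -0.7, -0.6]
gripper_width: -0.2
gripper_force: 0.0
```

Run:
```python
from workcell import arm
import cv2,numpy as np
a,b=arm.camera("scene")["img"],arm.camera("side")["img"]
im=np.hstack([cv2.resize(a[220:340,186:306],(400,400)),cv2.resize(b[130:250,283:403],(400,400))])
cv2.imwrite("pics/crop2.png",im[:,:,::-1])
s=arm.read_state();print(s["time"],s["ee_pos"],s["ft_force"])
```

```text
5.3 [597.22629336 156.83760883 196.30249947] [ 0.39216586 -0.577191   -0.83125961]
```

View pics/crop2.png

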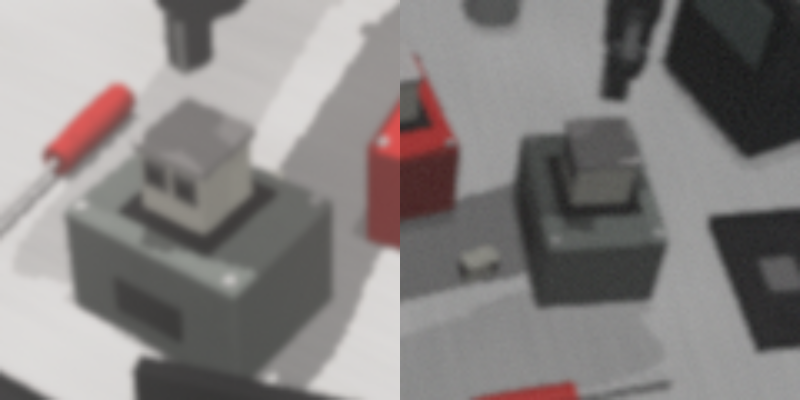

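The module stands fully up, cap at crop (190,130) on the left and (600,145) on the right, with its two jacks visible. Now I press it down again, slowly.

Request:
{"api": "play_rows", "payload": {
  "deltas": "0 0 0.5 0 -1;0 0 0.4 0 -1;0 0 0 0 -1;0 0 0.15 0 -1;0 0 0.15 0 -1;0 0 0.15 0 -1;0 0 0.15 0 -1;0 0 0.15 0 -1;0 0 0.15 0 -1;0 0 0.15 0 -1;0 0 0.15 0 -1;0 0 0.15 0 -1;0 0 0.1 0 -1;0 0 0 0 -1;0 0 0 0 -1;0 0 0 0 -1"
}}

```text
time: 6.63
ee_pos: [597.8, 156.9, 102.9]
orientation: [0.156, 0.988, 0.0, 0.001]
ft_force: [2.3, 0.7, 4.3]
gripper_width: 0.2
gripper_force: 1.9
```

Request:
{"api": "play_rows", "payload": {
  "deltas": "0 0 0.06 0 -1;0 0 0 0 -1;0 0 0 0 -1;0 0 0 0 -1"
}}

```text
time: 6.97
ee_pos: [597.7, 156.9, 100.3]
orientation: [0.156, 0.988, 0.0, 0.001]
ft_force: [3.0, 0.1, 4.1]
gripper_width: -0.1
gripper_force: 2.1
```

Request:
{"api": "play_rows", "payload": {
  "deltas": "0 0 -0.4 0 -1;0 0 -0.5 0 -1;0 0 -0.5 0 -1;0 0 -0.5 0 -1;0 0 -0.5 0 -1;0 0 0 0 -1;0 0 0 0 -1;0 0 0 0 -1;0 0 0 0 -1;0 0 0 0 -1;0 0 0 0 -1;0 0 0 0 -1;0 0 0 0 -1;0 0 0 0 -1;0 0 0 0 -1;0 0 0 0 -1"
}}

```text
time: 8.3
ee_pos: [597.2, 156.8, 195.9]
orientation: [0.156, 0.988, -0.0, -0.0]
ft_force: [-0.0, -1.0, -0.3]
gripper_width: 0.1
gripper_force: 0.0
```

Run:
```python
from workcell import arm
import cv2,numpy as np
a,b=arm.camera("scene")["img"],arm.camera("side")["img"]
im=np.hstack([cv2.resize(a[220:340,186:306],(400,400)),cv2.resize(b[270:390,270:390],(400,400))])
cv2.imwrite("pics/crop3.png",im[:,:,::-1])
```

```text
(no output)
```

View pics/crop3.png

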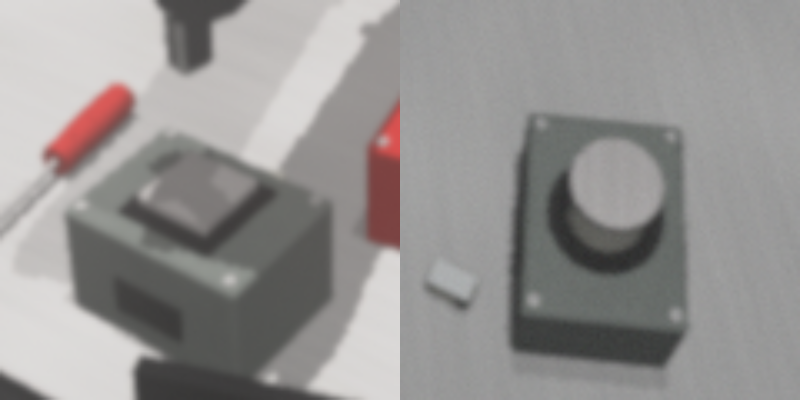

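The square cap is latched down, at left crop (195,190). The round outlet still stands raised, at right crop (615,185). I hand the job in.

```bash
python3 -c "
from workcell import arm
print(arm.close_job())"
```

```text
the job is handed in; nothing more can be done
None
```

The square outlet was released, sprang up to full height, and was pressed back down to latched; the round outlet was never touched and still stands raised, and the job is handed in (no verdict was returned).

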